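# Index the wheel fixture to its next hole

### The arm

A 6-joint arm with a two-finger parallel gripper is mounted at the origin on a cart in front of the work surface, level with it; the furniture and walls round the work are solid. World frame = base frame: x ahead of the robot, y to its left, z up, the work surface at z = 0. Lengths are in m, angles in rad, forces in N, time in s.
With the tool pointing down it reaches from about 0.25 to 0.775 m from the base axis. Payload 4 kg.
Tool frame: the origin (TCP) lies at the very end of the fingers, on their centre line; the grasp point (between the pads) lies 19 mm behind it (robot.pinch_z is the distance from the TCP to the grasp point, in m); z points along the fingers, y is the line along which they close (so a half turn about z gives the same grasp; the last joint's range is limited). The gripper opens to 94 mm and grips with 3 to 60 N. Pads are 16 mm wide; open, the fingers measure 119 mm over their backs; the gripper's body (75 mm by 177 mm) begins 78 mm behind the grasp point.
Start: joints at [-1.212, 0.087, 1.371, -0, 1.684, -0.103], TCP at [0.245, -0.492, 0.206] pointing down, gripper open.
Joint ranges: [-3.1, 3.1], [-0.76, 2.03], [0.27, 2.55], [-1.08, 4.22], [0.17, 2.65], [-2.57, 2.57]. Speed limits (rad/s): [2.79, 2.79, 3.14, 3.14, 3.14, 3.14].

### API

Orientations are given as [roll, pitch, yaw] about the fixed x, y, z axes, in that order (R = Rz(yaw) Ry(pitch) Rx(roll)).
In Python, from bench import robot gives the robot as it stands.
- The arm moves only by the tool arm_command, never from a script. Its argument "targets" is one flat list of numbers, 7 for each row, row after row: the turn, a rotation vector about the tool's x, y, z in degrees, then the shift along the tool's x, y, z in mm, then the closure, from -1 (fully open) to 1 (shut). In form: [ax, ay, az, x, y, z, hand, ax, ay, az, x, y, z, hand, ...]. A call has 1 to 20 rows; each row is the pose to reach, as a shift and turn from the pose commanded when the call began, along the tool's axes at that moment; what a row does not reach only later rows make up. A row lasts 1/10 s, in which the tool goes at most 50 mm and 8.59 degrees, less where a joint would pass 70% of its speed; a pose out of reach is approached as far as the arm can. A call with a gripper value outside its range is refused whole. The fingers move at their own pace and stop on an object; the grip force is fixed at half the most. Time passes only in rows, so rows that repeat a pose let the fingers close. It gives the time, the measured TCP pose, the force, the opening and the grip force at its end, in the units of the state.
- robot.get_obs(): the state, without advancing time (a new reading comes with each control period).
- robot.snapshot(name): name is "scene" or "top"; returns a dict with "color" (420x560x3 uint8, red, green, blue), "range_z" (420x560 float32, m along the optical axis (not along the pixel's ray), 0 where there is no reading), "fx", "fy", "cx", "cy" (pixels), "T" (4x4, takes a point from camera to world coordinates). Camera axes: x right, y down, z forward; pixel columns grow to the right and rows downward; lengths in m; the calibration is good to about 2 mm. A picture is of the moment at which its call begins.
- robot.close_job(): hands the job in; it is judged then, once.
The state is a dict: "time": time; "joint_positions": joint angles; "qvel": joint speeds; "joint_torque": joint torques, N m; "tool_pos": TCP position; "ee_rot": TCP orientation; "wrist_force": force on the tool from outside, world axes, zero at the start; "wrist_torque": the same for the moment, N m; "width": finger opening in m; "finger_force": force on a finger pad.
Only numpy, scipy, OpenCV 4.12 (cv2) and the standard library are available. Lean on these libraries where they do the work, as an engineer would, in place of code of your own. Each camera call takes 0.05 s, during which the arm holds its last target. There are 200 camera calls.

### The job

Index the round wheel fixture by one hole: press the red plunger down to free the table, push the table's upright black post counter-clockwise seen from above (the way the yellow arrow points), and let the plunger spring up into the very next hole so that the table is locked there and a drive wheel stands at the yellow work mark. Do not turn it backwards or run on past that hole. Leave the two drive wheels untouched in their nests, and do not disturb the things lying beside the fixture.

Things in the scene. Friction and masses are not known exactly. Their poses are not given: they have to be found in the camera images.
- index_fixture: Fixed base of a rotary indexing fixture: a blue round drum 248 mm across, 50 mm high, bolted down. Origin at the centre of its underside, on the table's turning axis; z up; +x points to the yellow work mark on its rim; at the start the plunger and post are at its -x side. A yellow arrow on the rim shows the way to index: counter-clockwise from above.
- pivot (a point): Centre of the aluminium turntable's top face, on its vertical axis, 30 mm above the bench; the turntable is 192 mm across, inside the drum. Round the drum's rim runs a fixed grey lip, 99 to 113 mm off the axis, 44 to 50 mm above the bench, with six open notches, the index holes, every 60 degrees.
- work_mark (a point): Top of the small yellow block on the drum's rim that marks the work position, 117 mm from the axis.
- turntable (a joint): Angle of the turntable, rad, 0 in the starting hole, growing counter-clockwise seen from above; the next hole is at 1.047 (60 degrees). It turns with a light drag (about 1.5 N at the post) and stays where it is left. Locked, it has a play of about 0.02 rad.
- plunger (a joint): Travel of the red spring plunger, m: 0 fully up (its key in a hole, the table locked), 0.009 pressed to the stop. The key is clear below the lip from 0.006 on; the spring asks 2.4 N at the top and 4.2 N at the stop. Let go between two holes it stays about 0.0055 down, its key sliding under the lip, and it springs up by itself when it comes under a hole.
- plunger_head (a point): Centre of the flat top of the plunger's red head: a disc 33 mm across, 70 mm above the bench when up, 72 mm from the table's axis. It rides on the turntable. The post's face is 24 mm from the head's centre, on its counter-clockwise side.
- post_top (a point): Centre of the top of the upright black post fixed to the turntable just counter-clockwise of the plunger: 95 mm above the bench, 10 mm thick in the turning direction, 32 mm wide radially (55 to 87 mm from the axis). The faces lie along the radius; the plunger is at its clockwise side.
- nest_1 (a point): Floor centre of the nest of four short brass pins that holds wheel_1, on the turntable, 55 mm from the axis; this nest comes to the work mark.
- nest_2 (a point): Floor centre of the nest that holds wheel_2, on the turntable, 55 mm from the axis.
- wheel_1: Black drive wheel with grey hub lying loose in nest_1, 68 mm across, 26 mm high; origin at the centre of its underside.
- wheel_2: Black drive wheel with grey hub lying loose in nest_2, 68 mm across, 26 mm high; origin at the centre of its underside.
- flux_jar: Bystander: small tin with yellow lid, 45 mm across, 30 mm high, loose; origin at the centre of its underside.
- cutters: Bystander: red-handled side cutters lying flat, 52x128x12 mm, loose; origin at the centre of the underside.
- tape_masking: Bystander: beige roll of tape lying flat, 94 mm across, 25 mm high, loose; origin at the centre of its underside.
Mind the look-alikes: they are no part of the job. What is shaped like the wheel_2 but green is not meant.

How it is judged:
On the way, in this order (a step that is already met when the one before it is completed fails the run):
1. the plunger is pressed down clear of its hole while the table is still in the starting hole (value of joint plunger above 0.0055 m and value of joint turntable below 0.2 rad), for 0.02 s.
2. the table is turned counter-clockwise out of the starting hole (value of joint turntable above 0.4 rad), for 0.02 s.
At the end, for the whole second after the job is handed in: The table rests one hole (60 degrees, within 2.3) counter-clockwise of where it started, the plunger is up again in that hole (less than 2 mm down), both wheels lie in their nests (within 8 mm), and the three things beside the fixture are within 30 mm of where they were (value of joint turntable between 1.007 and 1.087 rad and velocity of joint turntable between -0.05 and 0.05 rad/s and value of joint plunger below 0.002 m and distance between wheel_1 and nest_1 below 0.008 m and distance between wheel_2 and nest_2 below 0.008 m and distance of each of flux_jar, cutters, tape_masking from where it was at the start of the episode below 0.03 m); the robot touches nothing.
It fails at once if the table is run more than about 14 degrees past the next hole (value of joint turntable above 1.3 rad).
It fails at once if the table is turned backwards out of its hole (value of joint turntable below -0.15 rad).
It fails at once if a drive wheel is touched by the robot (contact force between any of the arm, the fingers and wheel_1 above 1 N or contact force between any of the arm, the fingers and wheel_2 above 1 N).
It fails at once if a drive wheel is lifted out of its nest (z of any of wheel_1, wheel_2 in the frame of index_fixture above 0.045 m).
It fails at once if a thing beside the fixture is shoved, lifted or carried off (distance of any of flux_jar, cutters, tape_masking from where it was at the start of the episode above 0.03 m).
It also fails if it takes over 45 s, if anything falls off the work surface, if the arm or the gripper's body presses on something with over 40 N, if the wrist force passes 120 N, or if a joint passes its speed limit or range.

## Working session

There is one attempt and no reset: what is moved stays moved. The work goes in short steps, Python scripts to look and compute and a tool call to move; the robot and the scene stay as the last step left them, time stands still between calls to the robot, and variables do not carry over. Pictures are saved under pics/ and viewed, at most 10 in all, crops included, and the job is handed in when it is done.

Besides the shell and the picture viewer there is one more tool, called after "Request:" as name(argument=value, ...) on one line, values as JSON. arm_command: Moves the arm, as the interface text tells. Its arguments: {"type":"object","properties":{"targets":{"type":"array"}},"required":["targets"]}

```bash
mkdir -p pics; ls
cat > h.py <<'E'
import numpy as np, cv2
from bench import robot
def snap(n,f=None):
    s=robot.snapshot(n)
    if f: cv2.imwrite('pics/'+f,s['color'][:,:,::-1])
    return s
def ray(s,u,v,z):
    T=np.array(s['T']); d=T[:3,:3]@np.array([(u-s['cx'])/s['fx'],(v-s['cy'])/s['fy'],1]); o=T[:3,3]
    return o+d*(z-o[2])/d[2]
def pt(s,u,v):
    T=np.array(s['T']); r=s['range_z'][int(v),int(u)]
    return T[:3,:3]@np.array([(u-s['cx'])/s['fx']*r,(v-s['cy'])/s['fy']*r,r])+T[:3,3]
E
python3 - <<'E'
from h import *
for n in('top','scene'):
    s=snap(n,n+'0.png'); print(n,np.round(s['T'],3).tolist(),s['fx'])
o=robot.get_obs();print(o['time'],o['tool_pos'],o['ee_rot'])
E
```

```text
pics
top [[-0.023, -0.984, 0.177, 0.426], [-1.0, 0.022, -0.004, 0.156], [0.0, -0.177, -0.984, 1.273], [0.0, 0.0, 0.0, 1.0]] 507.6887012339077
scene [[-0.76, -0.318, 0.567, 0.03], [-0.65, 0.37, -0.664, 0.81], [0.001, -0.873, -0.488, 0.597], [0.0, 0.0, 0.0, 1.0]] 505.559601774278
0.1 [ 0.2448672  -0.49191326  0.20441342] [-3.13957116e+00 -1.99206559e-04  4.61787122e-01]
```

View pics/top0.png

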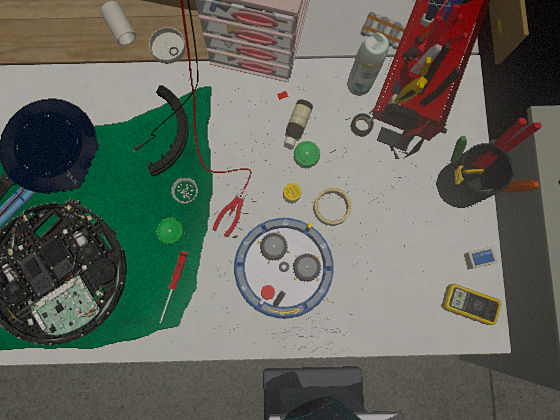

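View pics/scene0.png

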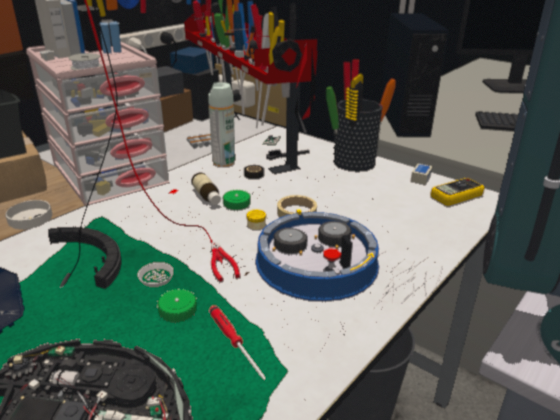

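The top view shows the drum around (284,267), the red plunger head at (268,293), the black post at (280,298) and the work mark at (309,228). The grey-hubbed wheels are at (272,247) and (306,266). The green discs at (306,154) and (169,230) are look-alikes outside the drum. The bystanders are the jar (292,192), the cutters (230,215) and the tape (333,206). Next I'll measure and make one enlarged crop.

Run:
```python
from h import *
s=snap('top');c=s['color'];hsv=cv2.cvtColor(c,cv2.COLOR_RGB2HSV)
win=np.zeros(c.shape[:2],bool);win[210:325,225:342]=1
def blob(m,name,k=0):
    n,l,st,ce=cv2.connectedComponentsWithStats((m&win).astype(np.uint8))
    for i in range(1,n):
        if st[i,4]>8:
            z=np.median(s['range_z'][l==i]);T=np.array(s['T']);u,v=ce[i]
            p=T[:3,:3]@np.array([(u-s['cx'])/s['fx']*z,(v-s['cy'])/s['fy']*z,z])+T[:3,3]
            print(name,st[i].tolist(),ce[i].round(1),p.round(4))
    return l
H,S,V=[hsv[...,i].astype(int) for i in range(3)]
blob(((H<8)|(H>172))&(S>150)&(V>90),'red')
blob((V<60),'black')
blob((H>20)&(H<32)&(S>150)&(V>120),'yellow')
m=((H>100)&(H<125)&(S>80)&win).astype(np.uint8)
cn=max(cv2.findContours(m,cv2.RETR_EXTERNAL,cv2.CHAIN_APPROX_NONE)[0],key=cv2.contourArea)
P=[pt(s,*q[0]) for q in cn]; P=np.array([p for p in P if .03<p[2]<.07]);print(len(P),P[:,2].mean())
hull=cv2.convexHull(cn)[:,0]
R=np.array([ray(s,u,v,.05)[:2] for u,v in hull])
print('drum',cv2.minEnclosingCircle(R.astype(np.float32)), cv2.fitEllipse(R.astype(np.float32)))
cv2.imwrite('pics/crop.png',cv2.resize(c[205:330,220:345,::-1],None,fx=4.6,fy=4.6,interpolation=cv2.INTER_CUBIC))
s=snap('scene')
cv2.imwrite('pics/scrop.png',cv2.resize(s['color'][200:305,245:390,::-1],None,fx=5,fy=5,interpolation=cv2.INTER_CUBIC))
```

```text
red [225, 210, 15, 27, 98] [232.9 223.6] [0.6115 0.2378 0.0113]
red [261, 286, 13, 13, 123] [267.3 291.8] [0.4401 0.1554 0.0702]
black [273, 294, 7, 11, 12] [275.7 299.3] [0.4224 0.1367 0.0921]
yellow [308, 223, 4, 5, 14] [309.5 225. ] [0.5972 0.0498 0.0572]
yellow [269, 309, 26, 4, 29] [281.2 311.3] [0.3943 0.1236 0.0525]
yellow [294, 309, 6, 5, 11] [296.5 310.1] [0.3963 0.0875 0.0525]
302 0.04958082573908865
drum ((0.4983576834201813, 0.11618588119745255), 0.11931180208921432) ((0.49778038263320923, 0.11651038378477097), (0.23497433960437775, 0.2367628514766693), 108.5971908569336)
```

View pics/crop.png

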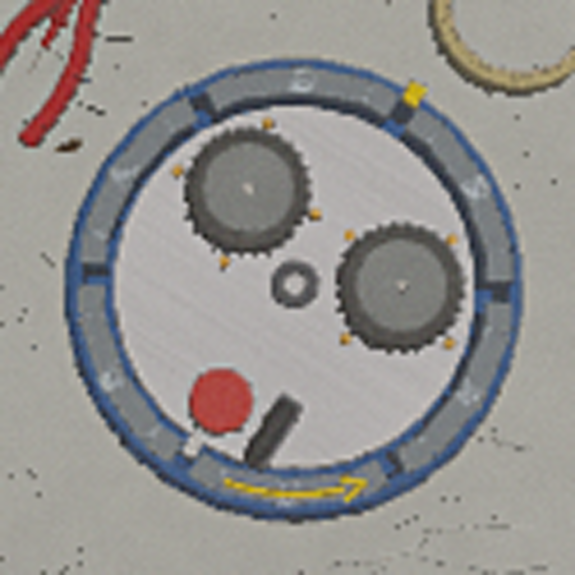

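View pics/scrop.png

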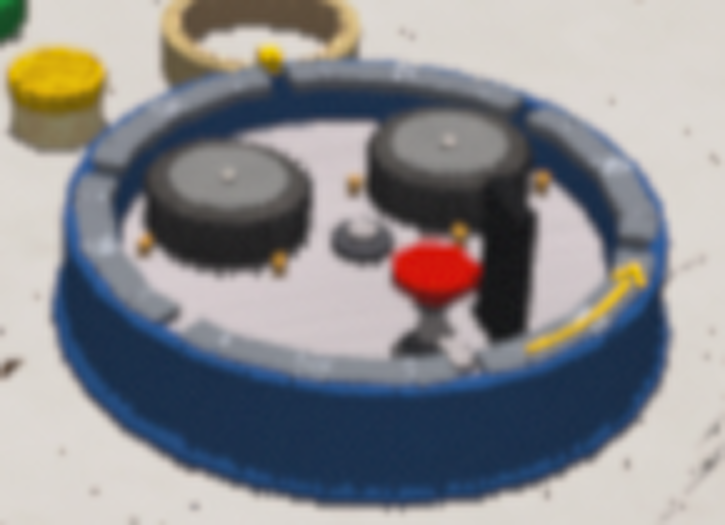

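The crops confirm the parts. The red head is left of the black post's clockwise face, the arrow runs to the right (counter-clockwise), and the empty notch is at the work mark. Depth puts the head top at z ≈ 0.070, the post at about 0.092 and the lip at about 0.050, all matching the text. The pivot comes out at about (0.498, 0.1165) with the head at 146°. I'll shut the gripper and go above the head, offset towards the post, with tool x along the tangent.

Request:
arm_command(targets=[0, 0, -8, 113, -122, 0, 1, 0, 0, -16, 226, -244, 10, 1, 0, 0, -30, 453, -488, 40, 1, 0, 0, -30, 453, -488, 70, 1, 0, 0, -30, 453, -488, 70, 1, 0, 0, -30, 453, -488, 70, 1, 0, 0, -30, 453, -488, 70, 1, 0, 0, -30, 453, -488, 70, 1, 0, 0, -30, 453, -488, 70, 1, 0, 0, -30, 453, -488, 70, 1, 0, 0, -30, 453, -488, 70, 1, 0, 0, -30, 453, -488, 70, 1, 0, 0, -30, 453, -488, 70, 1, 0, 0, -30, 453, -488, 70, 1, 0, 0, -30, 453, -488, 70, 1, 0, 0, -30, 453, -488, 70, 1, 0, 0, -30, 453, -488, 70, 1, 0, 0, -30, 453, -488, 70, 1])

```text
time: 2.0
tool_pos: [0.4332, 0.1451, 0.1358]
ee_rot: [3.141, -0.0, 0.983]
wrist_force: [0.5, 0.0, -0.1]
width: 0.0006
finger_force: 0.0
```

Run:
```python
from h import *
s=snap('scene')
print(robot.get_obs()['tool_pos'])
T=np.linalg.inv(s['T']);
def proj(p):
    q=T@np.append(p,1);return s['fx']*q[0]/q[2]+s['cx'],s['fy']*q[1]/q[2]+s['cy']
print('tcp px',proj(robot.get_obs()['tool_pos']))
hsv=cv2.cvtColor(s['color'],cv2.COLOR_RGB2HSV);m=((hsv[...,0]<8)|(hsv[...,0]>172))&(hsv[...,1]>150)&(hsv[...,2]>90)
m[:235]=0;m[275:]=0;m[:,:310]=0;m[:,360:]=0
v,u=np.nonzero(m);print('red box',u.min(),u.max(),v.min(),v.max())
x,y,w,h=u.min(),v.min(),u.max()-u.min(),v.max()-v.min()
# head plane point: extreme left/right columns at disc-mid
print(ray(s,(u.min()+u.max()+1)/2,np.median(v[(u<u.min()+2)|(u>u.max()-2)]),.07))
cv2.imwrite('pics/c2.png',cv2.resize(s['color'][160:300,260:400,::-1],None,fx=4.2,fy=4.2,interpolation=cv2.INTER_CUBIC))
```

```text
[0.43324842 0.14520182 0.13582988]
tcp px (np.float64(340.8318910697905), np.float64(220.38236648346322))
red box 324 339 249 260
[0.43689945 0.16033361 0.07      ]
```

View pics/c2.png

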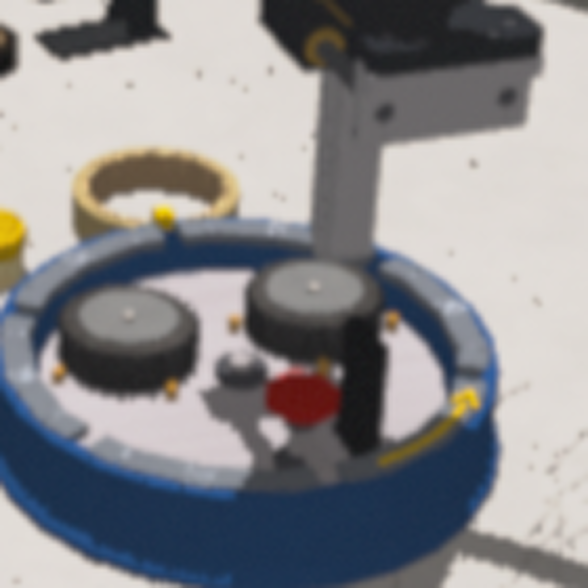

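The finger tip stands about 66 mm above the head, on the post side, with a gap of about 3 mm to the post. I'll back off 2 mm (tool +x) and go down to just above the head.

Request:
arm_command(targets=[0, 0, 0, 2, 0, 20, 1, 0, 0, 0, 2, 0, 40, 1, 0, 0, 0, 2, 0, 52, 1, 0, 0, 0, 2, 0, 58, 1, 0, 0, 0, 2, 0, 61, 1, 0, 0, 0, 2, 0, 61, 1])

```text
time: 2.65
tool_pos: [0.4345, 0.1478, 0.0747]
ee_rot: [3.141, -0.0, 0.985]
wrist_force: [-0.4, 0.4, 0.8]
width: 0.0004
finger_force: 0.0
```

Request:
arm_command(targets=[0, 0, 0, 0, 0, 2, 1, 0, 0, 0, 0, 0, 4, 1, 0, 0, 0, 0, 0, 6, 1, 0, 0, 0, 0, 0, 8, 1, 0, 0, 0, 0, 0, 9, 1, 0, 0, 0, 0, 0, 9, 1, 0, 0, 0, 0, 0, 9, 1])

```text
time: 3.35
tool_pos: [0.4348, 0.1481, 0.0659]
ee_rot: [3.141, -0.001, 0.985]
wrist_force: [-0.2, 0.2, 2.2]
width: 0.0009
finger_force: 1.4
```

Request:
arm_command(targets=[0, 0, 0, 0, 0, 1, 1, 0, 0, 0, 0, 0, 2, 1, 0, 0, 0, 0, 0, 3, 1, 0, 0, 0, 0, 0, 4, 1, 0, 0, 0, 0, 0, 4, 1, 0, 0, 0, 0, 0, 4, 1, 0, 0, 0, 0, 0, 4, 1])

```text
time: 4.05
tool_pos: [0.4347, 0.148, 0.0617]
ee_rot: [3.141, -0.001, 0.985]
wrist_force: [2.2, 0.7, 2.8]
width: 0.0005
finger_force: 1.8
```

Run:
```python
from h import *
o=robot.get_obs();print(o['tool_pos'],o['wrist_force'])
s=snap('scene')
cv2.imwrite('pics/c3.png',cv2.resize(s['color'][200:300,290:390,::-1],None,fx=5.5,fy=5.5,interpolation=cv2.INTER_CUBIC))
C=np.array([.498,.1165]);p=o['tool_pos'][:2]
psi=o['ee_rot'][2];R=np.array([[np.cos(psi),np.sin(psi)],[np.sin(psi),-np.cos(psi)]]) # rows tool x,y
for a in range(4,81,4):
    t=np.radians(a);q=C+np.array([[np.cos(t),-np.sin(t)],[np.sin(t),np.cos(t)]])@(p-C)
    print(a,(R@(q-p)*1000).round(1))
```

```text
[0.43468301 0.14802984 0.06171947] [2.21122854 0.74376264 2.79907125]
4 [-4.9  0.8]
8 [-9.7  1.9]
12 [-14.4   3.3]
16 [-19.    5.1]
20 [-23.5   7.2]
24 [-27.8   9.6]
28 [-31.9  12.3]
32 [-35.9  15.3]
36 [-39.6  18.5]
40 [-43.1  22. ]
44 [-46.3  25.8]
48 [-49.3  29.7]
52 [-52.   33.8]
56 [-54.4  38.2]
60 [-56.4  42.6]
64 [-58.2  47.3]
68 [-59.6  52. ]
72 [-60.7  56.8]
76 [-61.5  61.7]
80 [-61.9  66.6]
```

View pics/c3.png

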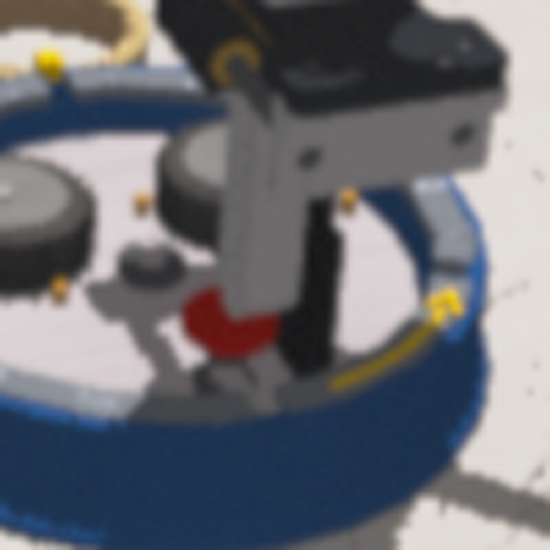

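The finger holds the head down about 8 mm and stands just clear of the post. I'll turn 28° along the arc with the plunger held down.

Request:
arm_command(targets=[0, 0, -2, -2.5, 0.4, 0, 1, 0, 0, -4, -4.9, 0.8, 0, 1, 0, 0, -6, -7.3, 1.3, 0, 1, 0, 0, -8, -9.7, 1.9, 0, 1, 0, 0, -10, -12, 2.6, 0, 1, 0, 0, -12, -14.4, 3.3, 0, 1, 0, 0, -14, -16.7, 4.2, 0, 1, 0, 0, -16, -19, 5.1, 0, 1, 0, 0, -18, -21.2, 6.1, 0, 1, 0, 0, -20, -23.5, 7.2, 0, 1, 0, 0, -22, -25.6, 8.4, 0, 1, 0, 0, -24, -27.8, 9.6, 0, 1, 0, 0, -26, -29.9, 10.9, 0, 1, 0, 0, -28, -31.9, 12.3, 0, 1, 0, 0, -30, -33.9, 13.8, 0, 1, 0, 0, -32, -35.9, 15.3, 0, 1, 0, 0, -32, -35.9, 15.3, 0, 1, 0, 0, -32, -35.9, 15.3, 0, 1])

```text
time: 5.9
tool_pos: [0.4268, 0.1095, 0.0613]
ee_rot: [-3.141, 0.0, 1.543]
wrist_force: [0.4, -0.2, 4.6]
width: 0.0004
finger_force: 1.8
```

Run:
```python
from h import *
o=robot.get_obs();print(o['tool_pos'],o['wrist_force'],o['ee_rot'])
s=snap('scene')
cv2.imwrite('pics/c4.png',cv2.resize(s['color'][200:300,270:390,::-1],None,fx=5,fy=5,interpolation=cv2.INTER_CUBIC))
```

```text
[0.4268054  0.10952329 0.06131148] [ 0.41349612 -0.18065415  4.56566536] [-3.14068909e+00  3.22918487e-04  1.54313975e+00]
```

View pics/c4.png

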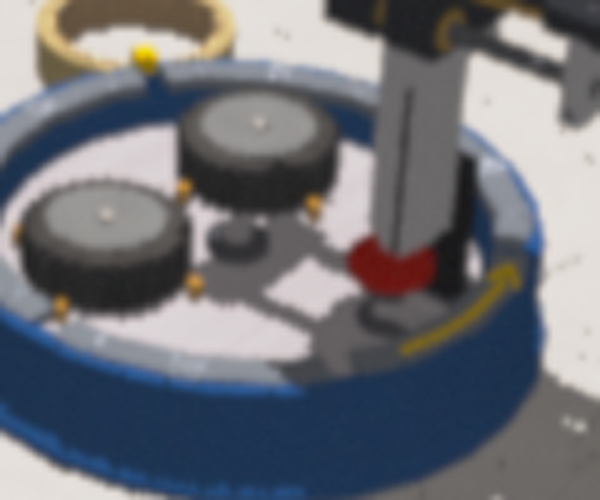

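The table has turned about 28° and the finger is close to the post. I'll lift 13 mm to release the plunger under the lip, then push on 24° with the post alone.

Request:
arm_command(targets=[0, 0, 0, 0, 0, -5, 1, 0, 0, 0, 0, 0, -13, 1, 0, 0, 0, 0, 0, -13, 1, 0, 0, -2, -2.5, 0.4, -13, 1, 0, 0, -4, -4.9, 0.8, -13, 1, 0, 0, -6, -7.3, 1.3, -13, 1, 0, 0, -8, -9.7, 1.9, -13, 1, 0, 0, -10, -12, 2.6, -13, 1, 0, 0, -12, -14.4, 3.3, -13, 1, 0, 0, -14, -16.7, 4.2, -13, 1, 0, 0, -16, -19, 5.1, -13, 1, 0, 0, -18, -21.2, 6.1, -13, 1, 0, 0, -20, -23.5, 7.2, -13, 1, 0, 0, -22, -25.6, 8.4, -13, 1, 0, 0, -24, -27.8, 9.6, -13, 1, 0, 0, -24, -27.8, 9.6, -13, 1])

```text
time: 7.55
tool_pos: [0.4348, 0.0819, 0.0738]
ee_rot: [-3.139, -0.002, 1.962]
wrist_force: [-1.5, 1.4, 0.3]
width: 0.0005
finger_force: 1.1
```

```bash
cat > m.py <<'E'
from h import *
o=robot.get_obs();print(o['time'],o['tool_pos'],o['wrist_force'],o['ee_rot'][2])
# table angle from wheel hubs: grey low-sat discs; use range image for height ~.056 inside drum
s=robot.snapshot('top');T=np.array(s['T']);r=s['range_z'].astype(float)
v,u=np.mgrid[:420,:560];P=np.stack([(u-s['cx'])/s['fx']*r,(v-s['cy'])/s['fy']*r,r],-1)@T[:3,:3].T+T[:3,3]
C=np.array([.498,.1165]);d=np.hypot(*(P[...,:2]-C).transpose(2,0,1))
m=((P[...,2]>.045)&(P[...,2]<.065)&(d<.092)&(r>0)).astype(np.uint8)
m=cv2.morphologyEx(m,cv2.MORPH_OPEN,np.ones((5,5),np.uint8))
n,l,st,ce=cv2.connectedComponentsWithStats(m)
for i in range(1,n):
    p=P[l==i][:,:2].mean(0)-C;print(st[i,4],np.degrees(np.arctan2(p[1],p[0])).round(1),np.hypot(*p).round(4))
s=robot.snapshot('scene');T=np.array(s['T']);h=cv2.cvtColor(s['color'],cv2.COLOR_RGB2HSV)
w=((h[...,0]<8)|(h[...,0]>172))&(h[...,1]>150)&(h[...,2]>60);w[:220]=0;w[290:]=0;w[:,:300]=0;w[:,390:]=0
v,u=np.nonzero(w);print('head z',[pt(s,a,b)[2].round(4) for a,b in [(np.median(u),np.median(v))]],len(u), u.min(),u.max(),v.min(),v.max())
E
python3 m.py
```

```text
7.55 [0.43477923 0.08188736 0.07379463] [-1.53199004  1.35142604  0.34436016] 1.9624565442604742
325 -40.9 0.0654
542 72.5 0.0548
head z [np.float64(0.0624)] 156 346 362 239 250
```

One wheel now stands at 72.5°, having started at about 26°, so the table is at about 46°. I'll push on slowly for the remaining 14°.

Request:
arm_command(targets=[0, 0, -1, -1.2, 0.2, 0, 1, 0, 0, -2, -2.5, 0.4, 0, 1, 0, 0, -3, -3.7, 0.6, 0, 1, 0, 0, -4, -4.9, 0.8, 0, 1, 0, 0, -5, -6.1, 1, 0, 1, 0, 0, -6, -7.3, 1.3, 0, 1, 0, 0, -7, -8.5, 1.6, 0, 1, 0, 0, -8, -9.7, 1.9, 0, 1, 0, 0, -9, -10.9, 2.2, 0, 1, 0, 0, -10, -12, 2.6, 0, 1, 0, 0, -11, -13.2, 3, 0, 1, 0, 0, -12, -14.4, 3.3, 0, 1, 0, 0, -12, -14.4, 3.3, 0, 1])

```text
time: 8.95
tool_pos: [0.4436, 0.0708, 0.0749]
ee_rot: [-3.141, -0.004, 2.173]
wrist_force: [-5.0, 5.7, 3.0]
width: 0.0008
finger_force: 3.6
```

```bash
python3 m.py
```

```text
8.95 [0.44361038 0.07080266 0.07486743] [-5.04344137  5.7171088   2.97592871] 2.173264589769805
337 -29.3 0.0665
530 83.9 0.0546
head z [np.float64(0.0693)] 151 348 363 233 244
```

The head has sprung up (z 0.062 to 0.069) and the push force has risen to about 7 N, so the table is locked. I'll back off 3 mm from the post and retreat upward.

Request:
arm_command(targets=[0, 0, 0, 2, 0, 0, 1, 0, 0, 0, 4, 0, -1, 1, 0, 0, 0, 4, 0, -10, 1, 0, 0, 0, 4, 0, -30, 1, 0, 0, 0, 4, 0, -60, 1, 0, 0, 0, 4, 0, -100, 1, 0, 0, 0, 4, 100, -130, 1, 0, 0, 0, 4, 150, -130, 1, 0, 0, 0, 4, 200, -130, 1, 0, 0, 0, 4, 200, -130, 1, 0, 0, 0, 4, 200, -130, 1, 0, 0, 0, 4, 200, -130, 1, 0, 0, 0, 4, 200, -130, 1])

```text
time: 10.35
tool_pos: [0.6069, 0.1852, 0.2054]
ee_rot: [3.141, 0.001, 2.172]
wrist_force: [-0.7, -0.2, 0.5]
width: 0.0004
finger_force: 0.0
```

```bash
python3 m.py
python3 - <<'E'
from h import *
s=snap('top')
cv2.imwrite('pics/c5.png',cv2.resize(s['color'][170:330,210:360,::-1],None,fx=3.7,fy=3.7,interpolation=cv2.INTER_CUBIC))
E
```

```text
10.35 [0.60689853 0.18520068 0.20535974] [-0.70666361 -0.24734804  0.46742322] 2.1717610918132393
45 -7.6 0.0537
30 -47.3 0.0772
30 -17.0 0.0358
391 76.9 0.0561
head z [np.float64(0.0704)] 180 348 363 232 244
```

View pics/c5.png

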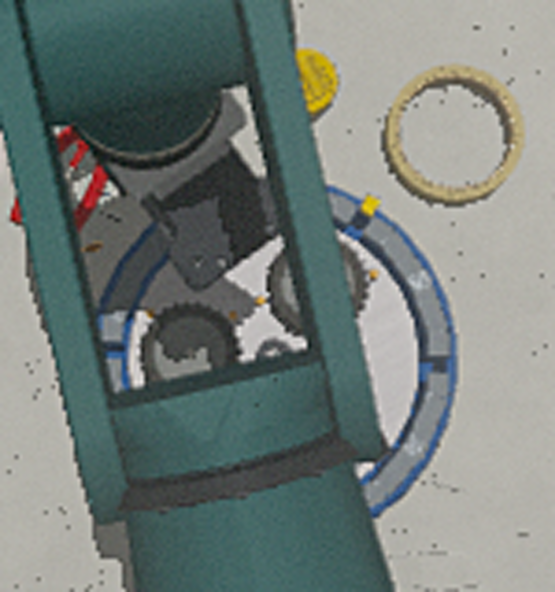

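The arm covers the fixture in this view. The tape, jar and cutters look unmoved, and a wheel stands by the work mark. I'll swing the arm away to the right for a clear look.

Request:
arm_command(targets=[0, 0, 0, -25, -42, -20, 1, 0, 0, 0, -52, -84, -20, 1, 0, 0, 0, -78, -126, -20, 1, 0, 0, 0, -104, -168, -20, 1, 0, 0, 0, -130, -210, -20, 1, 0, 0, 0, -156, -252, -20, 1, 0, 0, 0, -182, -294, -20, 1, 0, 0, 0, -208, -336, -20, 1, 0, 0, 0, -234, -378, -20, 1, 0, 0, 0, -258, -420, -20, 1, 0, 0, 0, -258, -420, -20, 1, 0, 0, 0, -258, -420, -20, 1, 0, 0, 0, -258, -420, -20, 1, 0, 0, 0, -258, -420, -20, 1])

```text
time: 11.9
tool_pos: [0.4074, -0.263, 0.2249]
ee_rot: [3.141, 0.001, 2.175]
wrist_force: [0.3, 0.6, 0.9]
width: 0.0006
finger_force: 0.0
```

```bash
python3 m.py
python3 - <<'E'
from h import *
s=snap('top')
cv2.imwrite('pics/c6.png',cv2.resize(s['color'][170:330,210:360,::-1],None,fx=3.7,fy=3.7,interpolation=cv2.INTER_CUBIC))
E
```

```text
11.9 [ 0.40742137 -0.26299062  0.22487303] [0.29472029 0.57781662 0.92797524] 2.1745996439440898
554 -32.9 0.0579
573 83.5 0.0526
head z [np.float64(0.0694)] 180 348 363 232 244
```

View pics/c6.png

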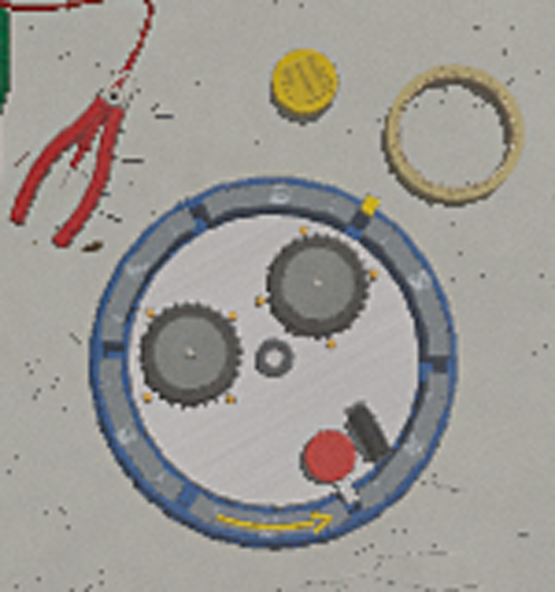

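The key sits in the next notch with the head up at z ≈ 0.07. Wheel 1 stands at the mark, both wheels are in their nests and the bystanders are unmoved, so I'll hand the job in.

```bash
python3 -c "
from bench import robot
print(robot.close_job())"
```

```text
the job is handed in; nothing more can be done
None
```

I indexed the table one hole counter-clockwise and handed the job in; the last picture shows the plunger up in the next hole, wheel_1 at the work mark, both wheels in their nests and the bystanders unmoved, but the hand-in gave no verdict.

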